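# Push a bar home in a clamping fixture and tighten its slip-clutch wheel until it clicks

## Task

Push the loose aluminium bar along the grey clamping fixture, between its guide rails, until it rests against the end stop. Then turn the wheel on top of the fixture clockwise by its upright peg, so that the screw comes down on the bar, and go on until the wheel's slip clutch has clicked at least twice, but not more than one full turn after the clutch first slips. Leave the bar clamped against the stop and do not disturb the things lying around.

Things in the scene. Friction and masses are not known exactly. Their poses are not given: they have to be found in the camera images.
- fixture: Grey clamping fixture fixed to the bench. Origin on the screw's vertical axis at the bench top; its level x axis is the way the bar is pushed (to the stop and column), z up. Base plate 12 mm thick, from x = -170 to +62 mm, y = -46 to +46 mm; its top is the bed on which the bar slides. An arm with its underside 52 mm and top 68 mm up carries the screw; its nose reaches x = -42 mm.
- screw_axis (a point): Point on the screw's axis 32 mm above the bench, level with the top of a bar on the bed. Two steel guide rails, 10 mm high and 33 mm apart, stand on the bed from 56 mm before the axis to 16 mm past it; flared ends open to about 49 mm apart at 81 mm before it.
- stop (a point): Centre of the end stop's face that the bar's front end must meet: 15 mm beyond the screw axis along the fixture's +x, 22 mm above the bench. The stop is 36 mm wide and its top is 30 mm above the bench.
- bar_front (a point): Centre of the front end face of the loose pale aluminium bar (90 long x 30 wide x 20 mm high, 0.15 kg; two dark hole marks on its top). x axis points out of the front end, along the bar. The bar starts lying on the bed with its front end in the mouth between the flares, nearly in line, 70 to 90 mm short of the stop.
- bar_tail (a point): Centre of the bar's rear end face (the one to push), 90 mm behind bar_front, half-way up (22 mm above the bench when on the bed).
- bar_centre (a point): Centre of the bar, half-way up. Pushed home, it is 30 mm before the screw axis and the tail 75 mm before it.
- wheel_hub (a point): Centre of the top of the aluminium wheel's hub, on the screw axis. The wheel is a disc 92 mm across; its flat top lies about 3 mm below this point. The whole wheel sinks 8 mm for each turn clockwise, about 1.3 mm per radian, until the screw bears on the bar; then this point is 104 mm above the bench.
- peg_mid (a point): Middle of the black upright peg on the wheel by which it is turned: 13 mm across, 27 mm tall (its top is 15 mm above this point, the wheel's top 15 mm below), 36 mm from the screw axis. It spins freely on its own upright axle. Pushed round the axis with a force of about 1.5 N while the screw runs free, and 2 to 3 N when the clutch slips.
- pointer_tip (a point): Tip of the dark pointer arm, 6 mm wide, that sticks out under the wheel's rim, 56 mm from the screw axis. It is fixed to the screw: it goes round together with the wheel while the screw turns, and stands still while the clutch slips.
- spindle_tip (a point): Centre of the lower end of the screw spindle, a steel rod 16 mm across that comes down without turning; it bears on the bar when it is 32 mm above the bench.
- spindle (a joint): How far the spindle has come down, m: 0 highest; it bears on the bar at 0.016. 8 mm for each turn of the screw.
- thimble (a joint): Turn of the screw, rad, growing clockwise as seen from above (tightening); about 12.6 when the spindle bears on the bar. It starts between 1 and 7.
- wheel (a joint): Slip of the wheel against the screw (the slip clutch), rad: 0 at the start and while the screw turns with the wheel; grows clockwise once the screw is stopped by the bar and the clutch slips. One click each 1.05 rad (60 degrees). Turned anticlockwise, the wheel takes the screw back with it.
- blue_case: Small blue case, 66 x 106 x 22 mm, loose bystander on the bench; leave alone. Origin at the centre of its underside.
- try_square: Try square with dark wooden stock, 75 x 111 x 16 mm, loose bystander; leave alone. Origin at the centre of its underside.
- screwdriver_yellow: Orange-handled screwdriver, 155 mm long, loose bystander; leave alone. Origin at the centre of its underside.
Not all that is in view belongs to the job. There is more than one size of the part that bears bar_front; the job needs the largest.

How it is judged:
On the way, in this order (a step that is already met when the one before it is completed fails the run):
1. the bar rests against the end stop, between the rails, the clutch not yet slipped (x of bar_front in the frame of fixture between 0.012 and 0.018 m and angle between the x axis of bar_front and the x axis of fixture, either way round below 0.08 rad and z of bar_centre in the frame of fixture below 0.026 m and value of joint wheel below 0.5 rad), for 0.2 s.
2. with the bar home, the spindle bears on it and the clutch has slipped two clicks (x of bar_front in the frame of fixture between 0.012 and 0.018 m and angle between the x axis of bar_front and the x axis of fixture, either way round below 0.08 rad and z of bar_centre in the frame of fixture below 0.026 m and value of joint spindle between 0.0145 and 0.0175 m and contact force between spindle and bar above 3 N and value of joint wheel above 1.8 rad), for 0.2 s.
At the end, for the whole second after the job is handed in: The bar lies flat between the rails with its front end within 3 mm of the end stop, the spindle bears on it with more than 3 N, the clutch has slipped at least two clicks (over 1.8 rad) and all is at rest (all of step 2 and velocity of joint wheel below 0.1 rad/s and linear speed of bar below 0.02 m/s); the robot touches nothing.
It fails at once if the clutch is slipped more than one full turn (7 rad) (value of joint wheel above 7 rad).
It fails at once if a bystander is moved more than 30 mm (distance of any of blue_case, try_square, screwdriver_yellow from where it was at the start of the episode above 0.03 m).
It also fails if it takes over 51 s, if anything falls off the work surface, if the arm or the gripper's body presses on something with over 40 N, if the wrist force passes 120 N, or if a joint passes its speed limit or range.

## Robot

A 6-joint arm with a two-finger parallel gripper is mounted at the origin on a cart in front of the work surface, level with it; the furniture and walls round the work are solid. World frame = base frame: x ahead of the robot, y to its left, z up, the work surface at z = 0. Lengths are in m, angles in rad, forces in N, time in s.
With the tool pointing down it reaches from about 0.275 to 0.75 m from the base axis. Payload 10.2 kg.
Tool frame: the origin (TCP) lies between the finger pads; the fingertips stand 8 mm ahead of it and the grasp point (between the pads) lies 11 mm behind it; z points along the fingers, y is the line along which they close (so a half turn about z gives the same grasp; the last joint's range is limited). The gripper opens to 88 mm and grips with 3 to 60 N. Pads are 18 mm wide; open, the fingers measure 123 mm over their backs; the gripper's body (75 mm by 187 mm) begins 45 mm behind the grasp point.
Start: joints at [1.023, 0.313, 1.498, -0, 1.331, -0.223], TCP at [0.168, 0.498, 0.247] pointing down, gripper open.
Joint ranges: [-2.94, 2.94], [-0.97, 2.17], [0.19, 2.56], [-1.23, 4.37], [0.02, 3.11], [-2.88, 2.88]. Speed limits (rad/s): [2.39, 2.39, 3.01, 3.14, 3.14, 3.14].

## Interface

Orientations are given as a unit quaternion [w, x, y, z].
In Python, from workcell import ctrl gives the robot as it stands. Calls block until the motion is done:
- ctrl.move_to(position, orientation): joint-space move of the TCP to a pose.
- ctrl.movel(position, frame=None, feed=0.15): straight line of the TCP; frame=None keeps the orientation; feed is the mean speed in m/s.
- ctrl.set_joints(angles): joint-space move.
- ctrl.command_gripper(opening): finger opening in m; the grip force is fixed at half the most; returns when the fingers have stopped.
- ctrl.wait(seconds).
- ctrl.ik(position, orientation): joint angles nearest the present ones, or None.
- ctrl.get_state(): the state.
- ctrl.grab_frame(name): name is "scene" or "top" or "wrist"; returns a dict with "frame" (384x512x3 uint8, red, green, blue), "fx", "fy", "cx", "cy" (pixels), "rvec" (rotation vector, rad) and "tvec" (3), from world to camera coordinates, as OpenCV has them. Camera axes: x right, y down, z forward; pixel columns grow to the right and rows downward; lengths in m; the calibration is good to about 2 mm. A picture is of the moment at which its call begins. There is no depth.
A pose or a line that the arm cannot do raises ctrl.PlanningError and nothing moves.
- ctrl.job_done(): hands the job in; it is judged then, once.
The state is a dict: "t": time; "qpos": joint angles; "dq": joint speeds; "joint_torque": joint torques, N m; "tool_pos": TCP position; "tool_rot": TCP orientation; "force": force on the tool from outside, world axes, zero at the start; "torque": the same for the moment, N m; "width": finger opening in m; "grasp_force": force on a finger pad.
Only numpy, scipy, OpenCV 4.12 (cv2) and the standard library are available. Lean on these libraries where they do the work, as an engineer would, in place of code of your own. Each camera call takes 0.05 s, during which the arm holds its last target. There are 200 camera calls.

## Working session

There is one attempt and no reset: what is moved stays moved. The work goes in short steps, each a Python script; the robot and the scene stay as the last script left them, time stands still between calls to the robot, and variables do not carry over. Pictures are saved under pics/ and viewed, at most 10 in all, crops included, and the job is handed in when it is done.

```bash
ls; mkdir -p pics
python3 - <<'E'
from workcell import ctrl
import cv2
for n in("scene","top"):
    f=ctrl.grab_frame(n); cv2.imwrite(f"pics/{n}0.png",f["frame"][:,:,::-1]); print(n,f["fx"],f["cx"],f["cy"],f["rvec"],f["tvec"])
print(ctrl.get_state())
E
```

```text
pics
scene 346.8464109703222 256.89320540646736 195.62881290068847 [ 2.1718691  -0.62332671  0.30945764] [-0.42669243  0.30992259  0.62719908]
top 455.4467009842483 258.29799673249795 194.8061548684216 [ 2.2028922  -2.18819244  0.10435028] [0.05776927 0.58565828 1.36856121]
{'t': 0.1, 'qpos': array([ 1.02259503e+00,  3.13355596e-01,  1.49834616e+00,  1.20952269e-05,
        1.33097866e+00, -2.23395522e-01]), 'dq': array([ 0.00144467,  0.00010005, -0.0016639 , -0.00018505, -0.00016825,
       -0.00013252]), 'joint_torque': array([ 2.07632074e-03, -4.02809036e+01, -2.52645940e+01,  6.95293956e-02,
        3.41705780e-02, -7.83593896e-05]), 'tool_pos': array([0.16743856, 0.49736932, 0.24624359]), 'tool_rot': array([-2.10104000e-04,  1.61691335e-01,  9.86841232e-01, -5.01694797e-04]), 'force': array([ 0.39748561, -0.31613205,  0.63312157]), 'torque': array([0.01831344, 0.00313455, 0.03191259]), 'grasp_force': 0.0, 'width': 0.08796128393128534}
```

View pics/scene0.png

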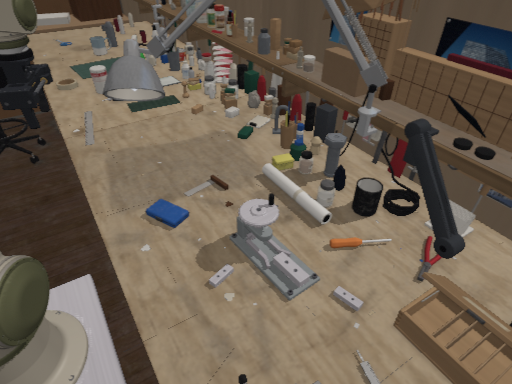

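View pics/top0.png

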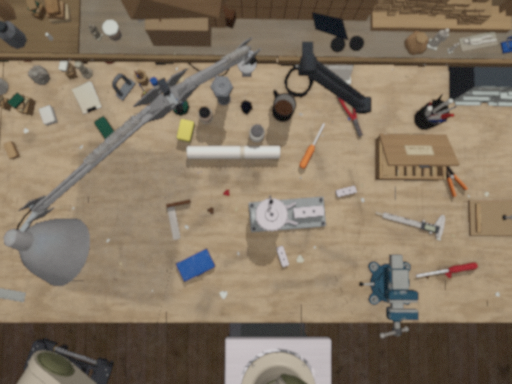

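The bar candidates in the top view are (308,211) on the fixture bed, plus two shorter ones on the bench at (346,191) and (282,257). The description points to the one on the bed. I'll take a close crop to check.

```bash
cat > h.py <<'E'
from workcell import ctrl
import cv2, numpy as np
from scipy.spatial.transform import Rotation as R
def cam(n):
    f=ctrl.grab_frame(n); f["K"]=np.array([[f["fx"],0,f["cx"]],[0,f["fy"],f["cy"]],[0,0,1]]); return f
def ray(f,px,z):
    M=cv2.Rodrigues(np.array(f["rvec"],float))[0]; o=-M.T@np.array(f["tvec"])
    d=M.T@np.linalg.solve(f["K"],[px[0],px[1],1.]); return o+d*(z-o[2])/d[2]
def proj(f,P): return cv2.projectPoints(np.atleast_2d(np.array(P,float)),np.array(f["rvec"],float),np.array(f["tvec"],float),f["K"],None)[0][:,0]
def down(a):  # tool down, tool y axis at world angle a
    y=np.array([np.cos(a),np.sin(a),0]);z=np.array([0,0,-1.]);x=np.cross(y,z)
    q=R.from_matrix(np.c_[x,y,z]).as_quat(); return [q[3],q[0],q[1],q[2]]
def save(f,name,box=None,s=1):
    im=f["frame"][:,:,::-1]
    if box: im=im[box[1]:box[3],box[0]:box[2]]
    cv2.imwrite("pics/"+name,cv2.resize(im,None,fx=s,fy=s,interpolation=cv2.INTER_CUBIC))
E
python3 - <<'E'
from h import *
f=cam("top")
for n,p,z in [("hub",(271,212),.115),("tail",(325,212),.032),("head",(290,212),.032),("baseR",(326,214),.012),("baseL",(249,214),.012),("case",(196,265),.022),("sq",(176,220),0),("sd",(312,147),.02)]: print(n,ray(f,p,z).round(3))
g=cam("wrist"); M=cv2.Rodrigues(np.array(g["rvec"]))[0]; s=ctrl.get_state()
q=s["tool_rot"];T=R.from_quat([q[1],q[2],q[3],q[0]]).as_matrix()
print("cam in tool",T.T@(-M.T@g["tvec"]-s["tool_pos"]),"\n",T.T@M.T, g["fx"])
save(f,"topc.png",(225,170,365,275),5)
E
```

```text
hub [0.53  0.028 0.115]
tail [ 0.534 -0.14   0.032]
head [ 0.533 -0.034  0.032]
baseR [ 0.528 -0.147  0.012]
baseL [0.527 0.09  0.012]
case [0.372 0.248 0.022]
sq [0.507 0.313 0.   ]
sd [ 0.734 -0.103  0.02 ]
cam in tool [ 7.57424794e-02 -3.80217322e-05 -1.38380860e-01] 
 [[-2.36991359e-04 -9.56931215e-01 -2.90314646e-01]
 [ 9.99998449e-01 -7.33478823e-04  1.60135838e-03]
 [-1.74532947e-03 -2.90313816e-01  9.56929905e-01]] 308.5687134428893
```

View pics/topc.png

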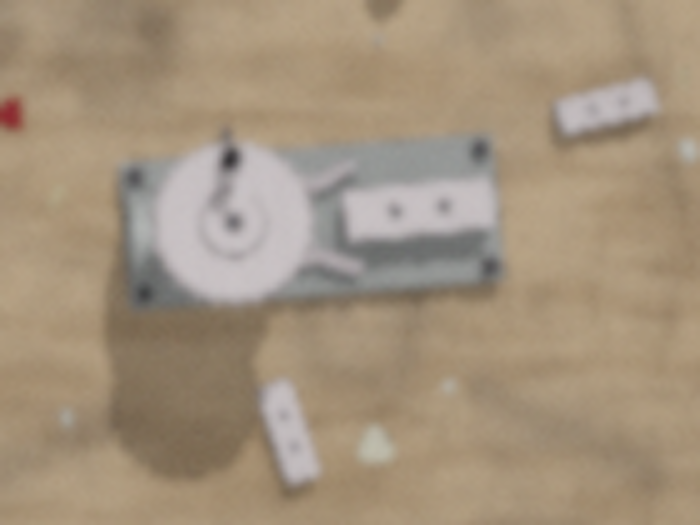

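The bar on the bed at top (308,211) is clearly longer than the two loose ones, so that is the one I'll push. The wheel is at about (271,213), with the peg at its robot-far edge. Next is a closer wrist picture.

Run:
```python
from h import *
import pickle
for a in(90,-90): print(a,ctrl.ik([.5,-.04,.23],down(np.radians(a))))
ctrl.move_to([.5,-.04,.23],down(np.radians(90)))
f=cam("wrist");pickle.dump(f,open("w1.pkl","wb"));save(f,"w1.png",None,1.5625)
print(proj(f,[[.53,.028,.11],[.533,-.14,.032]])*1.5625, ctrl.get_state()["t"])
```

```text
90 [-3.13818553e-01  2.75321320e-01  1.59294715e+00 -4.44089210e-16
  1.27332418e+00 -1.88461488e+00]
-90 [-3.13818553e-01  2.75321320e-01  1.59294715e+00 -4.44089210e-16
  1.27332418e+00  1.25697777e+00]
[[512.01669904 343.21263501]
 [257.98036233 306.60168992]] 2.5083
```

View pics/w1.png

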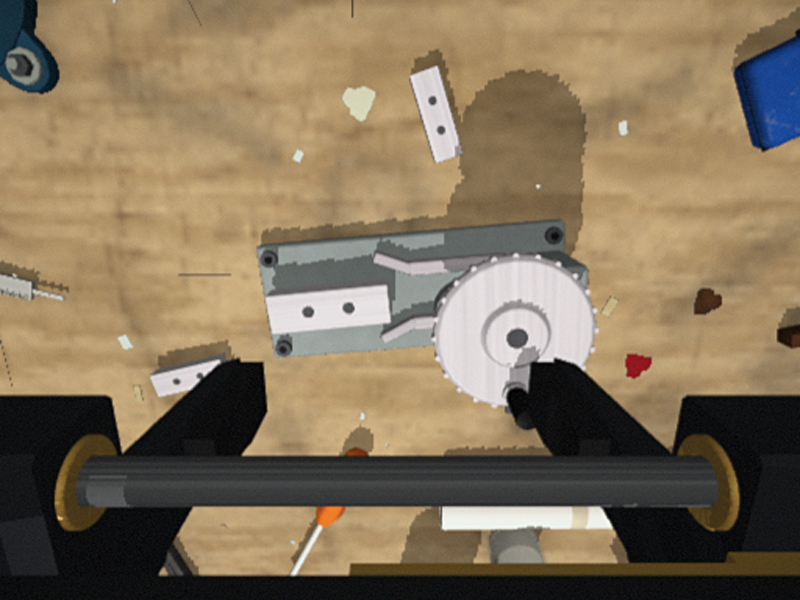

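The wrist picture, in 800x600 pixels, shows:
- Plate corners at (258,246), (563,221) and (277,357).
- Bar top corners at (266,298), (387,287), (391,322) and (274,333).
- Hub at (517,338), with the peg base at about (515,385) and its top at about (525,418).

Run:
```python
from h import *
import pickle
f=pickle.load(open("w1.pkl","rb"));S=1.5625
W=lambda p,z:ray(f,np.array(p)/S,z)
c=[W(p,.012)[:2] for p in[(258,246),(563,221),(277,357)]]
print("plate",np.round(c,4)); d=c[1]-c[0]; print("len",np.linalg.norm(d),"yaw",np.degrees(np.arctan2(d[1],d[0])),"w",np.linalg.norm(c[2]-c[0]))
a=np.arctan2(d[1],d[0]);u=np.array([np.cos(a),np.sin(a)]);n=np.array([-u[1],u[0]])
print("org est", c[0]+.17*u-.046*n, c[1]-.062*u-.046*n, c[2]+.17*u+.046*n)
b=[W(p,.032)[:2] for p in[(266,298),(387,287),(391,322),(274,333)]]
print("bar",np.round(b,4));tail=(b[0]+b[3])/2;fr=(b[1]+b[2])/2;d=fr-tail
print("tail",tail,"front",fr,np.linalg.norm(d),np.degrees(np.arctan2(d[1],d[0])),np.linalg.norm(b[0]-b[3]))
for z in(.111,.115,.119):print("hub",W((517,338),z),"pegtop",W((525,416),z+.024),"rim L/R",W((434,335),z-.005)[:2],W((596,332),z-.005)[:2])
```

```text
plate [[ 0.4918 -0.142 ]
 [ 0.4731  0.0843]
 [ 0.5819 -0.1343]]
len 0.2270805580658673 yaw 94.72498995133537 w 0.09042046505123567
org est [0.52368933 0.03118455] [0.52409456 0.02628182] [0.52208838 0.03137167]
bar [[ 0.5264 -0.1336]
 [ 0.5181 -0.0454]
 [ 0.545  -0.0425]
 [ 0.5537 -0.1298]]
tail [ 0.54004354 -0.13169536] front [ 0.53153202 -0.04395982] 0.08814744339830749 95.5411158548588 0.027530960722369748
hub [0.52637984 0.0303693  0.111     ] pegtop [0.562611   0.03161685 0.135     ] rim L/R [ 0.52648172 -0.01679399] [0.52462521 0.07743349]
hub [0.5247943  0.02928763 0.115     ] pegtop [0.56024174 0.03040261 0.139     ] rim L/R [ 0.52492482 -0.0171363 ] [0.52309661 0.07565518]
hub [0.52320875 0.02820596 0.119     ] pegtop [0.55787248 0.02918838 0.143     ] rim L/R [ 0.52336793 -0.01747861] [0.52156801 0.07387688]
```

```bash
cat >> h.py <<'E'
O=np.array([.5243,.0293]); YAW=np.radians(94.9)
u=np.array([np.cos(YAW),np.sin(YAW),0]); n=np.array([-u[1],u[0],0]); up=np.array([0,0,1.])
def fx(x,y,z): return np.r_[O,0]+x*u+y*n+z*up
def quat(M): q=R.from_matrix(M).as_quat(); return np.array([q[3],q[0],q[1],q[2]])
def tilt(t): # tool leans back from +u; tool x forward
    z=np.cos(t)*-up+np.sin(t)*u; x=np.cos(t)*u+np.sin(t)*up; return quat(np.c_[x,np.cross(z,x),z])
E
python3 - <<'E'
from h import *
import pickle
q=tilt(np.radians(30))
for p in[(-.195,-.001,.12),(-.195,-.001,.027),(-.087,0,.027)]: print(ctrl.ik(fx(*p),q))
ctrl.command_gripper(0.0)
ctrl.move_to(fx(-.2,-.001,.12),q)
ctrl.movel(fx(-.2,-.001,.027))
f0=ctrl.get_state()["force"]
ctrl.movel(fx(-.11,-.0005,.027),feed=.06)
x=-.11
while x<-.080:
    x+=.0015; ctrl.movel(fx(x,0,.027),feed=.03); s=ctrl.get_state(); F=(s["force"]-f0)@u
    print(round(x,4),round((s["tool_pos"]-np.r_[O,0])@u,4),round(F,2))
    if F<-5: break
f=cam("wrist");pickle.dump(f,open("w2.pkl","wb"));save(f,"w2.png",None,1.5)
print(s["t"],s["tool_pos"])
E
```

```text
[-0.66395295  0.67510655  1.36983088  0.37642126  1.47831017 -0.85782129]
[-0.66395295  0.80526442  1.41238467  0.38767785  1.31799276 -0.92311425]
[-0.52090187  0.72175513  1.58602424  0.45829585  1.19070937 -0.85631691]
-0.1085 -0.1085 0.52
-0.107 -0.1069 0.26
-0.1055 -0.1054 -0.66
-0.104 -0.1039 -0.16
-0.1025 -0.1024 0.46
-0.101 -0.1009 -0.56
-0.0995 -0.0994 0.03
-0.098 -0.0979 0.15
-0.0965 -0.0964 0.01
-0.095 -0.0949 0.33
-0.0935 -0.0934 0.35
-0.092 -0.0919 -0.18
-0.0905 -0.0904 -0.32
-0.089 -0.0894 -1.99
-0.0875 -0.0889 -9.02
10.9417 [ 0.53203041 -0.05922241  0.02702843]
```

View pics/w2.png

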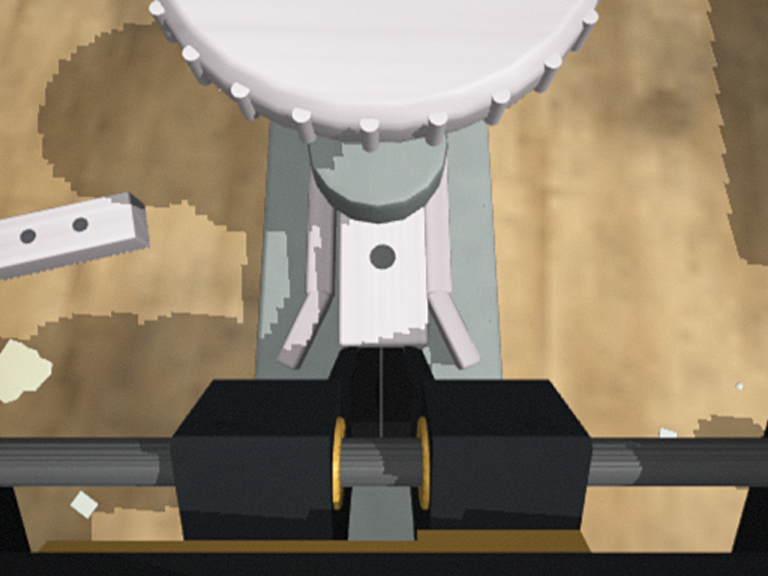

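The bar is between the rails with its tail edge at y≈346, and contact force rose at the expected place. Now I'll back off and look straight at the wheel.

Run:
```python
from h import *
import pickle
ctrl.movel(fx(-.12,0,.035)); ctrl.movel(fx(-.17,0,.2),feed=.3)
ctrl.move_to([.575,.03,.23],down(np.radians(90)))
f=cam("wrist");pickle.dump(f,open("w3.pkl","wb"))
p=proj(f,[fx(0,0,.115)])[0]; b=(np.array([p[0]-110,p[1]-80,p[0]+110,p[1]+85])).astype(int).clip(0); print(b.tolist(),f["frame"].shape)
save(f,"w3.png",b.tolist(),3.5); print(ctrl.get_state()["t"])
```

```text
[142, 50, 362, 215] (384, 512, 3)
13.0417
```

View pics/w3.png

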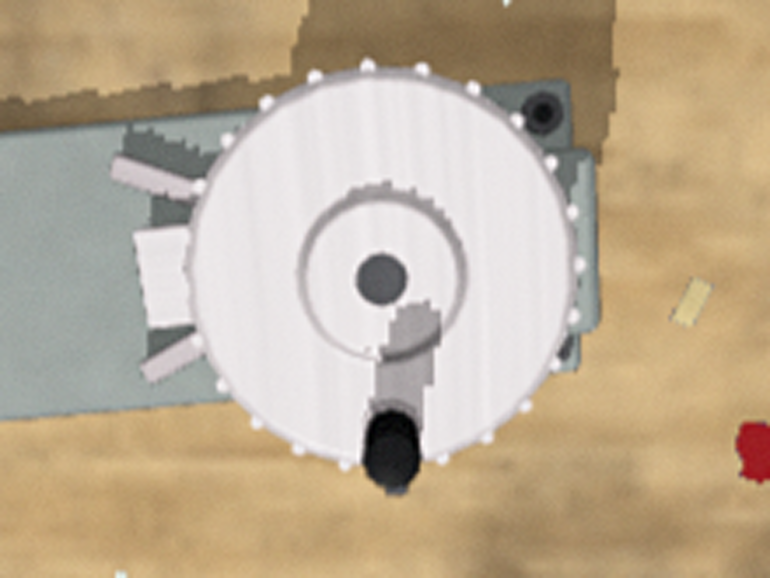

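The hub dot is at (381,279) in this crop. The peg runs from a base near (391,415) to a top near (391,462), and the pointer tip shows just beyond the peg at (397,490). Next I'll triangulate the hub to get the wheel height.

Run:
```python
from h import *
import pickle
fs=[pickle.load(open(k,"rb")) for k in("w1.pkl","w3.pkl")]
g=[(330.9,216.3),(250.9,129.7)];px=[]
for f,c in zip(fs,g):
    im=cv2.cvtColor(f["frame"],cv2.COLOR_RGB2GRAY); y,x=np.mgrid[:384,:512]; w=np.clip(120-im.astype(float),0,None)*(np.hypot(x-c[0],y-c[1])<9); px.append(((w*x).sum()/w.sum(),(w*y).sum()/w.sum()))
print(px)
P=[f["K"]@np.c_[cv2.Rodrigues(np.array(f["rvec"],float))[0],f["tvec"]] for f in fs]
X=cv2.triangulatePoints(*P,*[np.array(p).reshape(2,1) for p in px])[:,0];X=X[:3]/X[3]
print("hub",X,"reproj",[proj(f,X)[0] for f in fs])
# check scale with bed corner: plate corner far-right etc via same method: bolt near-right
a,b=(555/1.5625,235/1.5625),(142+543/3.5,50+113/3.5)
Y=cv2.triangulatePoints(*P,np.array(a).reshape(2,1),np.array(b).reshape(2,1))[:,0];print("bolt",Y[:3]/Y[3])
f=fs[1];z=X[2]
for d in(0,):
    print("pegtop",ray(f,(142+391/3.5,50+462/3.5),z+.024),"pegbase",ray(f,(142+391/3.5,50+412/3.5),z-.003), "hub",ray(f,px[1],z))
for ang in(-10,-5,0,5):
    t=np.radians(ang);q=X[:2]+.036*np.array([np.cos(t),np.sin(t)]);r=X[:2]+.056*np.array([np.cos(t),np.sin(t)])
    print(ang,[( (proj(f,v)[0]-[142,50])*3.5).round() for v in(np.r_[q,z+.024],np.r_[q,z-.003],np.r_[r,z-.015])])
```

```text
[(np.float64(330.6649202733485), np.float64(216.08314350797266)), (np.float64(250.55127610208817), np.float64(129.48886310904874))]
hub [0.52310141 0.0280442  0.11877048] reproj [array([330.6389609 , 216.10685329]), array([250.579578  , 129.46281392])]
bolt [0.48299    0.07778779 0.0162217 ]
pegtop [0.55978889 0.03036095 0.14277048] pegbase [0.55476031 0.03044913 0.11577048] hub [0.5231217  0.02802162 0.11877048]
-10 [array([351., 457.]), array([355., 428.]), array([344., 492.])]
-5 [array([366., 458.]), array([368., 429.]), array([363., 495.])]
0 [array([380., 459.]), array([381., 430.]), array([382., 495.])]
5 [array([395., 458.]), array([394., 429.]), array([401., 495.])]
```

```bash
cat >> h.py <<'E'
import json
C=np.array([.5232,.0281]); TH0=np.radians(4); Z0=.1285
def turn(th_from,th_to,zf,f0,C=C,step=np.radians(15),feed=.05,lim=30):
    th=th_from; log=[]
    while th<th_to-1e-6:
        th=min(th+step,th_to); a=TH0-th
        ctrl.movel(np.r_[C+.036*np.array([np.cos(a),np.sin(a)]),zf(th)],feed=feed)
        s=ctrl.get_state(); F=s["force"]-f0; r=np.array([np.cos(a),np.sin(a),0]); t=np.array([np.sin(a),-np.cos(a),0])
        log.append([th,F@r,F@t,F[2],s["tool_pos"][2]])
        if np.linalg.norm(F)>lim: print("STOP"); break
    print(np.round(log,3).tolist() if len(log)<9 else "\n".join(" ".join(f"{v:7.2f}" for v in l[:4]) for l in log)); print("t",s["t"],"w",s["width"]); return th
E
python3 - <<'E'
from h import *
ctrl.command_gripper(.045)
p=np.r_[C+.036*np.array([np.cos(TH0),np.sin(TH0)]),Z0]
ctrl.move_to(p+[0,0,.05],down(np.radians(90))); ctrl.movel(p)
f0=ctrl.get_state()["force"]; print(f0)
ctrl.command_gripper(0.0); s=ctrl.get_state(); print(s["force"]-f0,s["width"],s["grasp_force"],s["tool_pos"]-p)
json.dump(list(f0),open("f0.json","w"))
th=turn(0,np.pi,lambda t:Z0-.00127*t,f0)
E
```

```text
[-0.00106074 -0.30947636  0.15777073]
[ 0.34497375 -0.12927799  1.37034217] 0.011734409943989593 29.99986806884408 [ 1.55683192e-04 -6.66985793e-05  2.95595912e-04]
   0.26    1.15    1.56    4.42
   0.52    2.89    0.74    5.06
   0.79    3.01    0.83    5.76
   1.05    3.76    1.50    5.92
   1.31    3.69    1.41    7.47
   1.57    2.96    1.28    7.57
   1.83    2.27    2.06    7.21
   2.09    1.71    2.20    7.61
   2.36    1.12    2.31    7.91
   2.62   -1.74    1.81    7.26
   2.88   -2.92    2.49    6.81
   3.14   -1.58    2.51    6.31
t 19.35 w 0.011931932682597022
```

Run:
```python
from h import *
import pickle
f0=np.array(json.load(open("f0.json")))
th=turn(np.pi,10.0,lambda t:Z0-.00127*t,f0,step=np.radians(20),feed=.07)
th=turn(th,14.9,lambda t:Z0-.00127*min(t,11.0),f0,step=np.radians(15),feed=.07)
s=cam("scene");pickle.dump(s,open("s4.pkl","wb"));p=proj(s,[fx(0,0,.1)])[0].astype(int);print(p)
save(s,"s4.png",(int(p[0]-55),int(p[1]-40),int(p[0]+75),int(p[1]+55)),6)
```

```text
3.49   -1.93    2.07    5.10
   3.84   -2.09    2.21    5.50
   4.19   -0.77    1.82    6.51
   4.54   -0.03    2.02    7.02
   4.89    0.78    0.90    6.88
   5.24    1.69    2.26    6.92
   5.59    2.02    0.73    5.99
   5.93    2.78    1.50    5.48
   6.28    2.38    1.64    6.85
   6.63    2.14    2.59    7.21
   6.98    2.25    2.19    6.53
   7.33    1.38    1.79    6.99
   7.68    2.06    1.91    7.63
   8.03    1.39    2.34    8.03
   8.38   -0.61    1.74    8.75
   8.73   -1.26    2.20    8.99
   9.08   -1.89    1.72    7.30
   9.42   -2.77    1.75    5.93
   9.77   -2.48    2.84    6.00
  10.00   -2.46    1.32    5.41
t 25.7917 w 0.011917687290140585
  10.26   -1.22    1.64    6.74
  10.52   -0.53    1.73    6.23
  10.79   -0.32    2.09    6.45
  11.05    0.65    1.33    7.70
  11.31    2.06    0.79    7.70
  11.57    2.96   -1.35    6.55
  11.83    2.89   -0.18    6.59
  12.09    3.58   -0.72    5.18
  12.36    3.91   -0.74    5.27
  12.62    3.64   -0.07    5.78
  12.88    3.05   -0.21    5.17
  13.14    3.71   -0.95    5.66
  13.40    3.90   -0.32    4.27
  13.67    3.99    0.58    4.60
  13.93    3.43   -0.29    6.01
  14.19    3.05   -0.14    5.65
  14.45    2.87    0.32    7.25
  14.71    1.08    0.85    7.12
  14.90    0.29    0.04    7.46
t 31.1417 w 0.011904357762196588
[257 214]
```

View pics/s4.png

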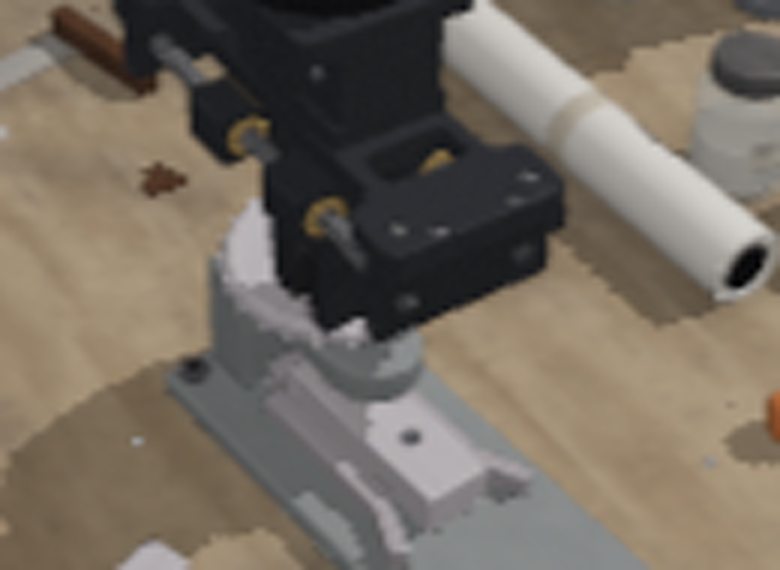

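The tangential force changed character at about 11.5 rad, which is where I expected the screw to bear. That implies about 3.4 rad of slip. I'll release and check against the pointer.

Run:
```python
from h import *
import pickle
p=ctrl.get_state()["tool_pos"]
ctrl.command_gripper(.04); ctrl.movel(p+[0,0,.06])
ctrl.move_to([.575,.03,.23],down(np.radians(90))); ctrl.command_gripper(0.)
f=cam("wrist");pickle.dump(f,open("w5.pkl","wb"));save(f,"w5.png",(142,50,362,215),3.5); print(ctrl.get_state()["t"])
im=lambda v:((proj(f,v)[0]-[142,50])*3.5).round()
print("hub",im(np.r_[C,.104]),{a:im(np.r_[C+.056*np.array([np.cos(np.radians(a)),np.sin(np.radians(a))]),.09]).tolist() for a in range(0,360,30)})
```

```text
33.55
hub [380. 269.] {0: [381.0, 476.0], 30: [486.0, 449.0], 60: [567.0, 373.0], 90: [602.0, 264.0], 120: [578.0, 147.0], 150: [497.0, 58.0], 180: [380.0, 24.0], 210: [263.0, 58.0], 240: [183.0, 148.0], 270: [159.0, 264.0], 300: [195.0, 373.0], 330: [276.0, 449.0]}
```

View pics/w5.png

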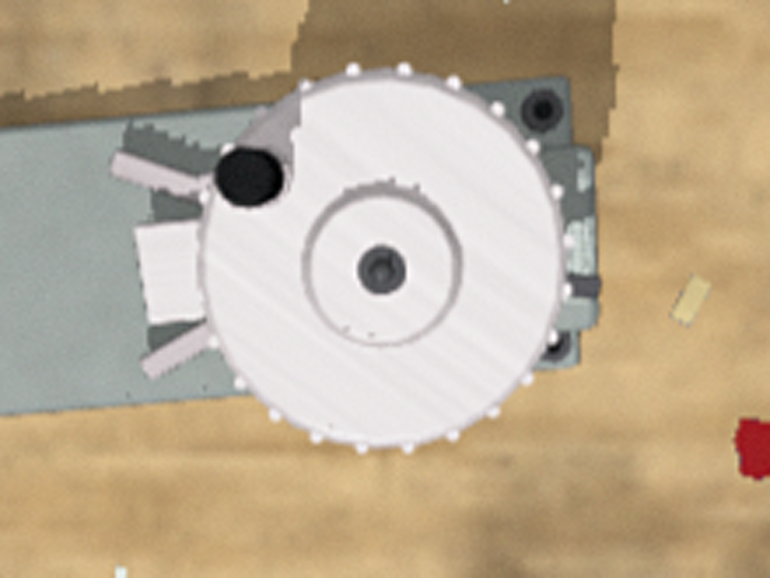

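The pointer, now at (598,287), stands at about 84° while the peg is at about -130°. Pointer and peg started together, so the clutch has slipped about 3.7 rad. The bar's tail edge at (141,278) has not moved since the push. One last numeric check of the bar, then I'll hand in.

Run:
```python
from h import *
import pickle
f=pickle.load(open("w5.pkl","rb"))
for c in((135,230),(148,325)): print((ray(f,(142+c[0]/3.5,50+c[1]/3.5),.032)[:2]-C)@u[:2])
ctrl.wait(.3); print(ctrl.job_done(), ctrl.get_state()["t"])
```

```text
-0.07415105645660067
-0.07456004960168502
the job is handed in; nothing more can be done
the job is handed in; nothing more can be done
```

I pushed the bar home against the stop (tail about 74 mm before the screw axis, 75 expected), clamped it with about 3.7 rad of clutch slip (three clicks), and handed the job in at about 34 s; the hand-in returned no verdict.

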